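# Drive the proud screw of the hook bracket home

### The arm

A 6-joint arm with a two-finger parallel gripper is mounted at the origin on the work surface. World frame = base frame: x ahead of the robot, y to its left, z up, the work surface at z = 0. Lengths are in m, angles in rad, forces in N, time in s.
With the tool pointing down it reaches from about 0.325 to 0.9 m from the base axis. Payload 6.1 kg.
Tool frame: the origin (TCP) lies between the finger pads; the fingertips stand 22 mm ahead of it and the grasp point (between the pads) lies 3 mm ahead of it; z points along the fingers, y is the line along which they close (so a half turn about z gives the same grasp; the last joint's range is limited). The gripper opens to 85 mm and grips with 20 to 120 N. Pads are 22 mm wide; open, the fingers measure 114 mm over their backs; the gripper's body (76 mm by 85 mm) begins 54 mm behind the grasp point. The pads swing forward as they close: fully open they stand 13 mm farther back than shut.
Start: joints at [1.088, 0.22, 1.526, -0, 1.395, -0.126], TCP at [0.218, 0.586, 0.253] pointing down, gripper open.
Joint ranges: [-2.98, 2.98], [-0.91, 2.08], [0.09, 2.57], [-1.24, 4.39], [0.2, 2.65], [-2.68, 2.68]. Speed limits (rad/s): [2.57, 2.57, 3.01, 3.14, 3.14, 3.14].

### API

Orientations are given as a unit quaternion [w, x, y, z].
In Python, from station import sensors, grab_frame, r gives the robot as it stands. The module is installed in compiled form; this text tells all that it offers.
- The arm moves only by the tool arm_command, never from a script. Its argument "commands" is a list of rows, each a list of 3 entries, a list of its own where there are three numbers: the opening, from 0 (shut) to 1 (fully open), then the shift along the world's x, y, z in m, then the turn about the world's z in rad. In form: [[claw, [x, y, z], yaw], ...]. A call has 1 to 20 rows; each row is the pose to reach, as a shift and turn from the pose commanded when the call began; what a row does not reach only later rows make up. A row lasts 1/10 s, in which the tool goes at most 50 mm and 8.59 degrees, less where a joint would pass 70% of its speed; a pose out of reach is approached as far as the arm can. A call with a gripper value outside its range is refused whole. The fingers move at their own pace and stop on an object; the grip force is fixed at half the most. Time passes only in rows, so rows that repeat a pose let the fingers close. It gives the time, the measured TCP pose, the force, the opening and the grip force at its end, in the units of the state.
- sensors.get_state(): the state, without advancing time (a new reading comes with each control period).
- grab_frame(name): name is "scene" or "top"; returns a dict with "pixels" (420x560x3 uint8, red, green, blue), "fx", "fy", "cx", "cy" (pixels), "pose" (4x4, takes a point from camera to world coordinates). Camera axes: x right, y down, z forward; pixel columns grow to the right and rows downward; lengths in m; the calibration is good to about 2 mm. A picture is of the moment at which its call begins. There is no depth.
- r.close_job(): hands the job in; it is judged then, once.
The state is a dict: "time_s": time; "joint_positions": joint angles; "joint_velocities": joint speeds; "joint_efforts": joint torques, N m; "ee_pos": TCP position; "orientation": TCP orientation; "wrist_force": force on the tool from outside, world axes, zero at the start; "wrist_torque": the same for the moment, N m; "gripper_width": finger opening in m; "grasp_force": force on a finger pad.
Only numpy, scipy, OpenCV 4.12 (cv2) and the standard library are available. Lean on these libraries where they do the work, as an engineer would, in place of code of your own. Each camera call takes 0.05 s, during which the arm holds its last target. There are 200 camera calls.

### The job

The bracket on the plywood board still has one screw standing proud: take the screwdriver from its block, seat its bit in that screw and turn it clockwise until the screw is fully home. Keep the bit pressed down on the bottom of the recess with about a kilo of force (10 to 15 N, never over 2 kg) as it turns and for a moment once it is home, without forcing it sideways or hard against the stop. Then stand the driver back in its block and let go; turn the screw with the driver only, keep the gripper off the bracket and leave the other things on the bench where they are.

Things in the scene. Friction and masses are not known exactly. Their poses are not given: they have to be found in the camera images.
- driver: Cross-tip screwdriver, 141 mm long, about 0.16 kg, standing bit-down in its block. Origin at the very tip, z up the shaft. Bit: four arms along x and y, 12 mm across, 3 mm thick, 12 mm long, tapered to 9 and 2.2 mm in the last 1.5 mm. Shaft 12 mm thick from z = 12 to 66 mm, round collar 30 mm wide from z = 66 to 71 mm that rests on the block, then the handle.
- driver_grip (a point): Where to grip the driver: on its axis, 98 mm above the tip, axes as the driver's. The black handle is square, 24 by 24 mm, flats square to x and y, from 71 to 141 mm above the tip. Grip it square on two flats with about 50 N, so that it neither twists nor slides.
- holder: Fixed wooden block 70 x 70 x 76 mm high with a vertical through hole, 17 mm in diameter with a 2 mm chamfer, in its middle. Origin at the centre of its underside, on the bench. With the driver fully in, its collar rests on the block's top and its tip is on the hole's axis, 10 mm above the bench.
- mount: Fixed plywood board 150 x 100 x 24 mm, turned any way round, with a metal bracket plate 112 x 36 x 4 mm on it, a wire hook in the middle, 63 mm high above the bench, its free end pointing to +y, and two like screws on the x axis: the proud one at x = +38 mm, and one at x = -38 mm that is already home (leave it). Origin at the centre of the underside, on the bench.
- recess (a point): Centre of the floor of the proud screw's cross recess; moves and turns with the screw, z up, the four arms along x and y. Head 27 mm wide, 9 mm high; its rim is 6.5 mm above this point. Recess 6.5 mm deep, arms 4.6 mm wide, 13.6 mm from end to end, upright walls, no lead-in: the bit has about 0.8 mm of play each way and 0.13 rad of turn. Rigid: a push on it is not cushioned.
- screw (a joint): How far the proud screw is turned in, rad; grows clockwise seen from above. Starts between 0.2 and 1.2; 2.8 is fully home against a hard stop, head flat on the bracket. It sinks 1.6 mm per rad (10 mm a turn), so the bit must follow it down. Thread friction about 0.05 N m; it stays where it is left, so the bit may be lifted out and re-seated.
- bin: Bystander: clear open drawer 95 x 140 x 50 mm with wire hooks in it. Origin at the centre of its underside.
- washer: Bystander: steel washer 40 mm in diameter, 4 mm thick, flat on the bench. Origin at the centre of its underside.
- jar: Bystander: glass jar with a black lid, 60 mm in diameter, 90 mm high. Origin at the centre of its underside.
- wrench: Bystander: steel wrench lying on the bench beyond the board. Origin in the middle of its underside.
There are look-alikes about, which are no part of the job. Of the things shaped like the driver, the black one is meant.

How it is judged:
By the outcome, as a careful person would: the job done as asked, in the order asked, and still so for the second after the job is handed in, with the robot touching nothing.
It also fails if it takes over 72 s, if anything falls off the work surface, if the arm or the gripper's body presses on something with over 40 N, if the wrist force passes 120 N, or if a joint passes its speed limit or range.

## Working session

There is one attempt and no reset: what is moved stays moved. The work goes in short steps, Python scripts to look and compute and a tool call to move; the robot and the scene stay as the last step left them, time stands still between calls to the robot, and variables do not carry over. Pictures are saved under pics/ and viewed, at most 10 in all, crops included, and the job is handed in when it is done.

Besides the shell and the picture viewer there is one more tool, called by a JSON object that holds its "name" and its "arguments". arm_command: Moves the arm, as the interface text tells. Its arguments: {"type":"object","properties":{"commands":{"type":"array"}},"required":["commands"]}

```bash
mkdir -p pics; python3 - <<'E'
from station import sensors, grab_frame
import cv2,pickle
for n in("scene","top"):
    f=grab_frame(n);pickle.dump(f,open(n+".pkl","wb"));cv2.imwrite(f"pics/{n}0.png",f["pixels"][:,:,::-1])
    print(n,f["fx"],f["cx"],f["cy"],f["pose"].round(4).tolist())
s=sensors.get_state();print({k:v for k,v in s.items()})
E
```

```text
scene 498.8309128208885 273.8792322757448 212.24090864353414 [[0.7216, 0.3718, -0.584, 1.2267], [0.6919, -0.4156, 0.5903, -0.5799], [-0.0233, -0.8301, -0.5572, 0.7164], [0.0, 0.0, 0.0, 1.0]]
top 443.2819350024843 278.58180253798713 219.1474507914969 [[0.0011, -0.9992, 0.0407, 0.5423], [-1.0, -0.0014, -0.0072, 0.094], [0.0072, -0.0407, -0.9991, 1.0007], [0.0, 0.0, 0.0, 1.0]]
{'time_s': 0.1, 'joint_positions': array([ 1.08786574e+00,  2.21161692e-01,  1.52751241e+00, -1.04770939e-06,
        1.39469199e+00, -1.26114123e-01]), 'joint_velocities': array([ 0.00072182, -0.00093068, -0.00394098,  0.00103803,  0.00021218,
        0.00052436]), 'joint_efforts': array([ 5.37611450e-04, -4.98245895e+01, -3.90545762e+01, -2.13063831e-04,
        5.72104531e-03, -2.31127808e-05]), 'ee_pos': array([0.21808118, 0.58517294, 0.25229134]), 'orientation': array([-2.65380098e-04,  1.77463138e-01,  9.84127049e-01, -8.46077188e-04]), 'wrist_force': array([-0.11812922, -0.8815575 ,  0.35870708]), 'wrist_torque': array([ 0.02814187, -0.00373858,  0.0159756 ]), 'grasp_force': 0.0, 'gripper_width': 0.08552232881671393}
```

View pics/scene0.png

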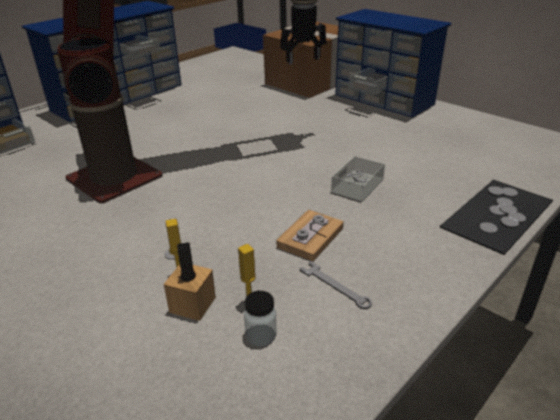

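View pics/top0.png

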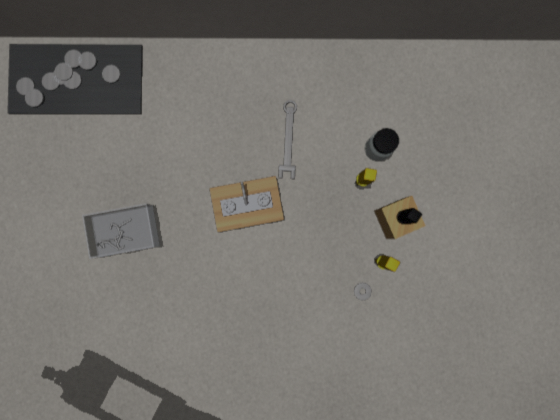

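The scene view shows the black driver in its block at (186,280), with yellow look-alikes at (173,235) and (247,265), and the board at (310,235). In the top view the block is at (402,217), the board at (247,204), the yellow ones at (367,178) and (388,263), and the jar at (385,142). Next I'll enlarge the parts that matter.

```bash
python3 - <<'E'
import cv2,pickle,numpy as np
t=pickle.load(open("top.pkl","rb"))["pixels"][:,:,::-1];s=pickle.load(open("scene.pkl","rb"))["pixels"][:,:,::-1]
c=lambda im,x,y,w,h,S:cv2.convertScaleAbs(cv2.resize(im[y:y+h,x:x+w],None,fx=S,fy=S,interpolation=cv2.INTER_CUBIC),alpha=1.5)
a=c(t,200,170,100,75,4);b=c(t,350,170,100,75,4);d=c(s,260,200,100,75,4);e=c(s,150,210,133,100,3)[:300,:400]
cv2.imwrite("pics/crops.png",np.vstack([np.hstack([a,b]),np.hstack([d,e])]))
E
```

```text
Traceback (most recent call last):
ValueError: all the input array dimensions except for the concatenation axis must match exactly, but along dimension 1, the array at index 0 has size 800 and the array at index 1 has size 799
```

```bash
python3 - <<'E'
import cv2,pickle,numpy as np
t=pickle.load(open("top.pkl","rb"))["pixels"][:,:,::-1];s=pickle.load(open("scene.pkl","rb"))["pixels"][:,:,::-1]
c=lambda im,x,y:cv2.convertScaleAbs(cv2.resize(im[y:y+75,x:x+100],None,fx=4,fy=4,interpolation=cv2.INTER_CUBIC),alpha=1.5)
cv2.imwrite("pics/crops.png",np.vstack([np.hstack([c(t,200,170),c(t,350,170)]),np.hstack([c(s,260,200),c(s,150,240)])]))
E
```

```text
(no output)
```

View pics/crops.png

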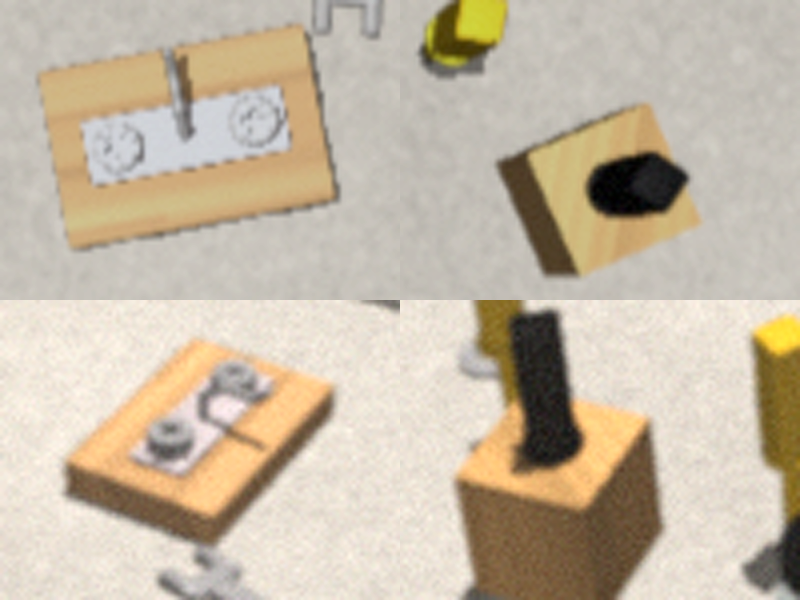

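Crops: the hook's free end points up in the top view, at crop (170,50). That makes mount +x the right side, so the proud screw is at top px ≈ (264,199) and scene px ≈ (302,308); the scene view agrees, as that one stands taller. The driver handle's top is at top px ≈ (515/4 region, 415,215). I'll average frames to get finer measurements.

```bash
cat > h.py <<'E'
import cv2,numpy as np
from station import sensors,grab_frame
def avg(n,k=8):
    fs=[grab_frame(n) for _ in range(k)];f=fs[0];f["pixels"]=np.mean([g["pixels"].astype(np.float32) for g in fs],0);return f
def ray(f,uv,z):
    d=f["pose"][:3,:3]@np.array([(uv[0]-f["cx"])/f["fx"],(uv[1]-f["cy"])/f["fy"],1]);o=f["pose"][:3,3]
    return o+d*(z-o[2])/d[2]
def proj(f,p):
    q=f["pose"][:3,:3].T@(np.array(p)-f["pose"][:3,3]);return np.array([f["fx"]*q[0]/q[2]+f["cx"],f["fy"]*q[1]/q[2]+f["cy"]])
def crop(f,x,y,w,h,S):
    g=cv2.resize(f["pixels"][y:y+h,x:x+w],None,fx=S,fy=S,interpolation=cv2.INTER_CUBIC)
    lo,hi=np.percentile(g,1),np.percentile(g,99);return np.clip((g-lo)/(hi-lo)*255,0,255).astype(np.uint8)[:,:,::-1]
E
python3 - <<'E'
from h import *
import pickle
t=avg("top");s=avg("scene");pickle.dump((t,s),open("avg.pkl","wb"))
P=[crop(t,252,188,25,20,16),crop(s,290,298,25,20,16),crop(t,395,205,33,25,12)[:300,:396],crop(s,175,240,33,25,12)[:300,:396]]
P=[cv2.resize(p,(400,300)) for p in P]
cv2.imwrite("pics/z.png",np.vstack([np.hstack(P[:2]),np.hstack(P[2:])]))
# board contour (wood hue) & block
hsv=cv2.cvtColor(t["pixels"].astype(np.uint8),cv2.COLOR_RGB2HSV)
m=cv2.inRange(hsv,(8,60,60),(24,255,255))
cs=[c for c in cv2.findContours(m,cv2.RETR_EXTERNAL,cv2.CHAIN_APPROX_NONE)[0] if cv2.contourArea(c)>150]
for c in cs: print("wood",cv2.minAreaRect(c),cv2.contourArea(c))
m=cv2.inRange(hsv,(25,120,60),(35,255,255))
for c in cv2.findContours(m,0,1)[0]:
    if cv2.contourArea(c)>30: print("yel",cv2.minAreaRect(c))
for z in(.0405,.15): print(z,ray(t,(264.25,199.25),z),ray(t,(415,215),z))
print(ray(s,(302.5,308),.0405))
E
```

```text
wood ((400.862060546875, 217.34483337402344), (34.139671325683594, 38.0788688659668), 66.80140686035156) 789.5
wood ((246.3881072998047, 203.67849731445312), (45.16120910644531, 68.0135498046875), 79.5625228881836) 1976.0
yel ((388.70001220703125, 263.60003662109375), (17.88854217529297, 13.86362075805664), 26.56505012512207)
yel ((369.6346130371094, 174.32691955566406), (11.96308422088623, 11.7669677734375), 11.309932708740234)
0.0405 [0.62453246 0.11824915 0.0405    ] [ 0.59076344 -0.20945525  0.0405    ]
0.15 [0.61514996 0.11548125 0.15      ] [ 0.58523172 -0.17485397  0.15      ]
[ 0.78302625 -0.0618091   0.0405    ]
```

View pics/z.png

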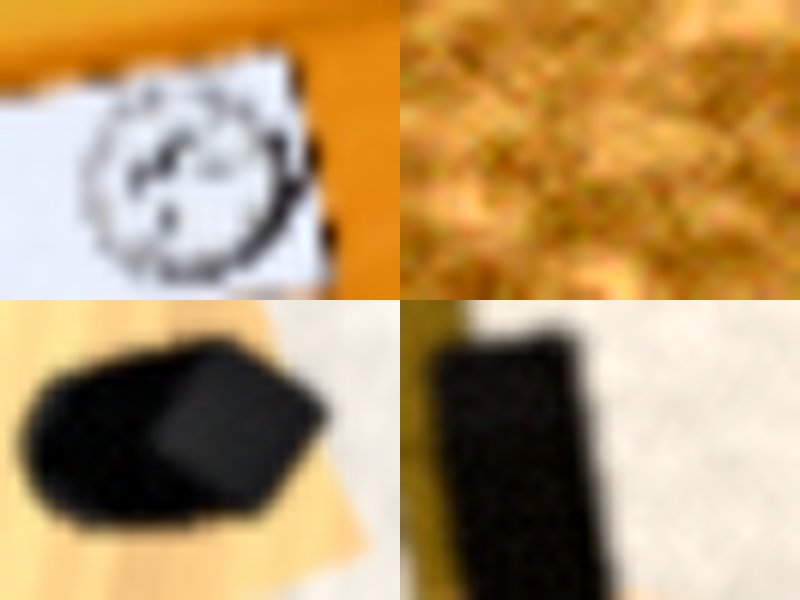

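The magnified top view shows the proud screw head centred at ≈ (263.3,199.0). The handle's top face is centred at ≈ (414.5,215.0), with its edges at about 55° in the world. The scene panel missed the screw because I used the wrong row (it is near row 234). Now to go above the driver.

{"name": "arm_command", "arguments": {"commands": [[1,[0.367,-0.76,0.028],-0.25],[1,[0.367,-0.76,0.028],-0.25],[1,[0.367,-0.76,0.028],-0.25],[1,[0.367,-0.76,0.028],-0.25],[1,[0.367,-0.76,0.028],-0.25],[1,[0.367,-0.76,0.028],-0.25],[1,[0.367,-0.76,0.028],-0.25],[1,[0.367,-0.76,0.028],-0.25],[1,[0.367,-0.76,0.028],-0.25],[1,[0.367,-0.76,0.028],-0.25],[1,[0.367,-0.76,0.028],-0.25],[1,[0.367,-0.76,0.028],-0.25],[1,[0.367,-0.76,0.028],-0.25],[1,[0.367,-0.76,0.028],-0.25],[1,[0.367,-0.76,0.028],-0.25],[1,[0.367,-0.76,0.028],-0.25],[1,[0.367,-0.76,0.028],-0.25],[1,[0.367,-0.76,0.028],-0.25],[1,[0.367,-0.76,0.028],-0.25]]}}

```text
time_s: 2.8
ee_pos: [0.5851, -0.1751, 0.2806]
orientation: [-0.001, 0.3, 0.954, 0.0]
wrist_force: [-0.1, 1.0, -1.4]
gripper_width: 0.0855
grasp_force: 0.0
```

```bash
python3 - <<'E'
from h import *
import pickle
t,s=pickle.load(open("avg.pkl","rb"))
st=sensors.get_state();print(st["time_s"],st["ee_pos"],st["orientation"],st["joint_positions"],st["wrist_force"])
print("driver top cam",ray(t,(414.5,215.0),.151))
for uv in((414.5,215.0),): print(proj(s,ray(t,uv,.151)), proj(s,[*ray(t,uv,.151)[:2],.081]))
# screw: scene crop, gray both
P=[crop(t,252,188,25,20,16),crop(s,290,223,25,20,16),crop(t,219,195,25,20,16)]
g=[cv2.resize(p,(400,300)) for p in P]
g.append(cv2.resize(crop(s,175,238,33,25,12),(400,300)))
cv2.imwrite("pics/z2.png",np.vstack([np.hstack(g[:2]),np.hstack(g[2:])]))
print("screw top",ray(t,(263.2,199),.0405),proj(s,ray(t,(263.2,199),.0405)))
E
```

```text
2.8 [ 0.5851151  -0.17514122  0.28060002] [-6.91886352e-04  2.99693563e-01  9.54035234e-01  2.48144816e-04] [-4.20060508e-01  1.71185895e-01  1.53189652e+00  3.36115215e-04
  1.43994206e+00 -1.38215789e+00] [-0.12869762  0.96475193 -1.35048516]
driver top cam [ 0.58517981 -0.17357402  0.151     ]
[183.36907733 245.46592793] [187.85267421 274.05546727]
screw top [0.62507291 0.12053009 0.0405    ] [302.81295345 232.44166921]
```

View pics/z2.png

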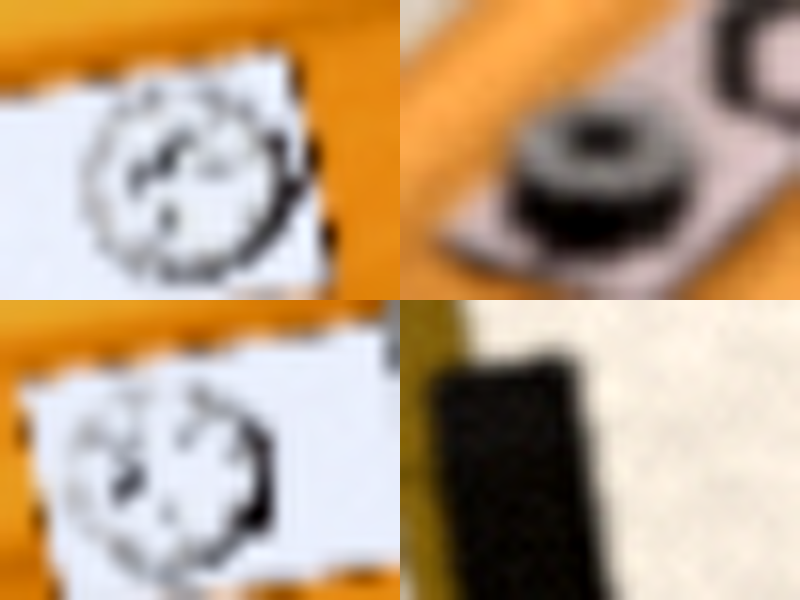

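The scene crop shows the proud head's top at px (302.1,231.7), about 1 px from the projection of the top-view estimate, so the two cameras agree. In the top view the recess arms lie roughly along the image axes. Descending to grip now.

{"name": "arm_command", "arguments": {"commands": [[1,[0,0.001,-0.05],0],[1,[0,0.001,-0.09],0],[1,[0,0.001,-0.12],0],[1,[0,0.001,-0.15],0],[1,[0,0.001,-0.17],0],[1,[0,0.001,-0.17],0],[1,[0,0.001,-0.17],0]]}}

```text
time_s: 3.5
ee_pos: [0.5853, -0.1722, 0.112]
orientation: [-0.0, 0.298, 0.955, 0.0]
wrist_force: [-0.4, -0.1, 1.2]
gripper_width: 0.0854
grasp_force: 0.0
```

{"name": "arm_command", "arguments": {"commands": [[0,[0,0,0],0],[0,[0,0,0],0],[0,[0,0,0],0],[0,[0,0,0],0],[0,[0,0,0],0],[0,[0,0,0],0],[0,[0,0,0],0],[0,[0,0,0],0],[0,[0,0,0],0],[0,[0,0,0],0]]}}

```text
time_s: 4.5
ee_pos: [0.5857, -0.1736, 0.1121]
orientation: [0.0, 0.299, 0.954, -0.0]
wrist_force: [-1.8, -0.1, 5.4]
gripper_width: 0.0233
grasp_force: 54.8
```

{"name": "arm_command", "arguments": {"commands": [[0,[0,0,0.02],0],[0,[0,0,0.04],0],[0,[0,0,0.07],0],[0,[0,0,0.11],0],[0,[0,0,0.15],0],[0,[0,0,0.17],0],[0,[0,0,0.17],0],[0,[0.04,0.295,0.17],0.61],[0,[0.04,0.295,0.17],0.61],[0,[0.04,0.295,0.17],0.61],[0,[0.04,0.295,0.17],0.61],[0,[0.04,0.295,0.17],0.61],[0,[0.04,0.295,0.17],0.61],[0,[0.04,0.295,0.17],0.61],[0,[0.04,0.295,0.17],0.61],[0,[0.04,0.295,0.17],0.61],[0,[0.04,0.295,0.17],0.61]]}}

```text
time_s: 6.2
ee_pos: [0.625, 0.1201, 0.2803]
orientation: [-0.001, -0.001, 1.0, -0.0]
wrist_force: [-0.1, 0.7, -1.0]
gripper_width: 0.0231
grasp_force: 54.8
```

{"name": "arm_command", "arguments": {"commands": [[0,[0,0,-0.04],0],[0,[0,0,-0.08],0],[0,[0,0,-0.1],0],[0,[0,0,-0.115],0],[0,[0,0,-0.115],0],[0,[0,0,-0.115],0]]}}

```text
time_s: 6.8
ee_pos: [0.626, 0.121, 0.1674]
orientation: [0.001, -0.001, 1.0, 0.0]
wrist_force: [0.6, -0.3, -1.0]
gripper_width: 0.0231
grasp_force: 54.8
```

```bash
python3 - <<'E'
from h import *
import pickle
s=avg("scene",6);pickle.dump(s,open("s2.pkl","wb"))
st=sensors.get_state();print(st["time_s"],st["ee_pos"],st["orientation"],st["wrist_force"],st["joint_positions"])
e=st["ee_pos"];print("exp tip px",proj(s,[e[0],e[1],e[2]-.1021]),proj(s,[e[0],e[1],e[2]-.09]),proj(s,[e[0],e[1],e[2]-.04]))
cv2.imwrite("pics/a.png",cv2.resize(crop(s,262,170,75,56+20,8),(600,600)))
E
```

```text
7.1 [0.62597976 0.12173291 0.16762983] [ 1.05447876e-03 -1.64027104e-03  9.99998096e-01  6.86039451e-05] [ 1.46164699 -0.93264932 -2.37413875] [ 6.85040800e-02  3.18673760e-01  1.57295602e+00 -4.22500021e-06
  1.24784946e+00 -1.50557146e+00]
exp tip px [303.5662735  223.42517519] [303.6195802  219.02253665] [303.84682895 200.25390057]
```

View pics/a.png

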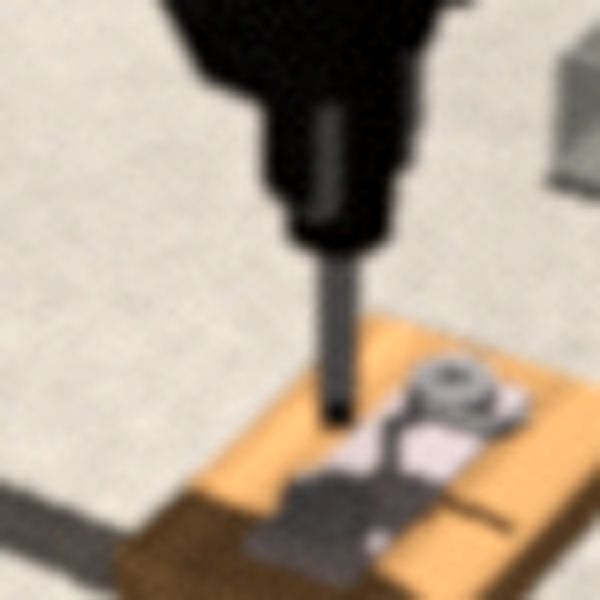

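The scene crop shows the bit tip at ≈ (303.6,223.3) px. The arm predicts (303.57,223.4), so the arm and scene camera agree and the driver is held true. Next I'll refine the screw position from the scene frame taken earlier.

```bash
python3 - <<'E'
from h import *
import pickle
t,s=pickle.load(open("avg.pkl","rb"))
for z in(.0396,.0404,.0412):
    p=ray(s,(302.06,231.7),z);a=np.linspace(0,6.28,100)
    c=np.array([proj(s,p+[.0135*np.cos(k),.0135*np.sin(k),0]) for k in a]);q=(c-[289.5,222.5])*16
    print(z,p[:2],"top",ray(t,(262.8,198.8),z)[:2],"ellipse crop px",q.min(0),q.max(0))
# measured edges in scene: gray profiles through head
g=s["pixels"].mean(2)
for r in(231,232,233,234): print(r,g[r,292:313].astype(int))
print("col",[g[222:246,c].astype(int).tolist() for c in(301,302,303)])
G=t["pixels"].mean(2);print(G[189:210,253:274].astype(int))
E
```

```text
0.0396 [0.62109704 0.12248087] top [0.62558493 0.12142531] ellipse crop px [106.79230812  92.24235414] [295.23812631 203.25029154]
0.0404 [0.62181292 0.12165063] top [0.62551557 0.12140247] ellipse crop px [106.68091616  92.17794076] [295.34979572 203.3172839 ]
0.0412 [0.6225288 0.1208204] top [0.62544621 0.12137962] ellipse crop px [106.56926035  92.1133762 ] [295.46172999 203.38443659]
231 [136 135 131 127 124 127 124 117 104  88  84  88 103 119 130 138 146 151
 148 147 138]
232 [135 132 130 123 119 123 128 121 102  79  73  79  96 117 124 129 139 150
 154 155 153]
233 [132 128 124 120 115 113 122 123 109  99  96  97 108 118 121 119 130 144
 153 156 158]
234 [125 126 127 125 111 100 109 118 119 116 120 118 117 119 113 107 122 144
 153 156 153]
col [[140, 137, 134, 129, 127, 127, 130, 126, 110, 88, 79, 99, 116, 105, 72, 59, 58, 72, 104, 122, 111, 106, 120, 127], [139, 136, 130, 127, 127, 133, 137, 133, 114, 84, 73, 96, 120, 107, 77, 62, 60, 75, 105, 132, 124, 111, 117, 127], [135, 131, 129, 127, 133, 140, 142, 137, 118, 88, 79, 97, 118, 110, 78, 61, 65, 81, 115, 141, 134, 111, 113, 1
[... 1174 characters left out ...]
1 139 130 128 138 139 136 112 134 140 140 140 127 111  90 131
  137 106 108]
 [141 141 141 141 138 128 136 136 132 122 136 139 140 138 121  94 109 136
  136  89 106]
 [141 140 141 141 139 126 128 126 123 131 137 134 133 124 102 108 134 140
  137  96 107]
 [140 141 141 141 140 138 128 119 123 116 123 116 110 112 110 134 140 141
  137 111 110]
 [141 141 141 141 141 140 138 129 130 113 114 111 110 132 136 139 140 140
  133 114 110]
 [141 141 141 141 141 141 140 139 138 136 136 136 136 132 129 125 126 130
  122 106 108]
 [141 141 140 139 139 139 140 138 128 123 123 126 130 117 107  99 102 110
  111 109 108]
 [139 139 134 125 122 126 130 129 109  96  95 103 111 111 109 108 108 108
  108 108 108]]
```

{"name": "arm_command", "arguments": {"commands": [[0,[-0.0027,-0.0011,-0.01],0],[0,[-0.0027,-0.0011,-0.018],0],[0,[-0.0027,-0.0011,-0.022],0],[0,[-0.0027,-0.0011,-0.024],0],[0,[-0.0027,-0.0011,-0.024],0],[0,[-0.0027,-0.0011,-0.024],0]]}}

```text
time_s: 7.7
ee_pos: [0.6227, 0.1206, 0.1423]
orientation: [0.0, -0.002, 1.0, 0.0]
wrist_force: [0.2, 0.0, -1.9]
gripper_width: 0.0233
grasp_force: 55.1
```

{"name": "arm_command", "arguments": {"commands": [[0,[0,0,-0.0005],0],[0,[0,0,-0.0012],0],[0,[0,0,-0.0012],0]]}}

```text
time_s: 8.0
ee_pos: [0.6226, 0.1205, 0.1411]
orientation: [0.0, -0.002, 1.0, 0.0]
wrist_force: [-0.5, -0.6, -1.8]
gripper_width: 0.0236
grasp_force: 55.1
```

{"name": "arm_command", "arguments": {"commands": [[0,[0,0,-0.0005],0],[0,[0,0,-0.001],0],[0,[0,0,-0.001],0]]}}

```text
time_s: 8.3
ee_pos: [0.6226, 0.1205, 0.14]
orientation: [0.0, -0.002, 1.0, 0.0]
wrist_force: [0.8, 0.1, -1.5]
gripper_width: 0.0235
grasp_force: 55.1
```

{"name": "arm_command", "arguments": {"commands": [[0,[0,0,-0.0003],0],[0,[0,0,-0.0006],0],[0,[0,0,-0.0006],0]]}}

```text
time_s: 8.6
ee_pos: [0.6226, 0.1205, 0.1395]
orientation: [0.0, -0.002, 1.0, 0.0]
wrist_force: [-0.3, -0.2, -1.6]
gripper_width: 0.0238
grasp_force: 55.1
```

{"name": "arm_command", "arguments": {"commands": [[0,[0,0,-0.0005],0],[0,[0,0,-0.001],0],[0,[0,0,-0.001],0]]}}

```text
time_s: 8.9
ee_pos: [0.6226, 0.1205, 0.1384]
orientation: [0.0, -0.002, 1.0, -0.0]
wrist_force: [0.2, 0.5, -1.4]
gripper_width: 0.0237
grasp_force: 55.1
```

{"name": "arm_command", "arguments": {"commands": [[0,[0,0,-0.0003],0],[0,[0,0,-0.0007],0],[0,[0,0,-0.0007],0]]}}

```text
time_s: 9.2
ee_pos: [0.6226, 0.1205, 0.1378]
orientation: [0.0, -0.002, 1.0, 0.0]
wrist_force: [-0.2, 0.1, -1.1]
gripper_width: 0.0234
grasp_force: 55.1
```

{"name": "arm_command", "arguments": {"commands": [[0,[0,0,-0.0003],0],[0,[0,0,-0.0006],0],[0,[0,0,-0.0006],0]]}}

```text
time_s: 9.5
ee_pos: [0.6226, 0.1205, 0.1372]
orientation: [0.0, -0.002, 1.0, -0.0]
wrist_force: [0.3, -0.2, -1.2]
gripper_width: 0.0236
grasp_force: 55.1
```

{"name": "arm_command", "arguments": {"commands": [[0,[0,0,-0.0003],0],[0,[0,0,-0.0003],0]]}}

```text
time_s: 9.7
ee_pos: [0.6226, 0.1205, 0.1368]
orientation: [-0.0, -0.002, 1.0, -0.0]
wrist_force: [0.2, -0.1, -1.7]
gripper_width: 0.0233
grasp_force: 55.1
```

{"name": "arm_command", "arguments": {"commands": [[0,[0,0,-0.0003],0],[0,[0,0,-0.0003],0]]}}

```text
time_s: 9.9
ee_pos: [0.6226, 0.1205, 0.1367]
orientation: [0.0, -0.002, 1.0, -0.0]
wrist_force: [0.6, -0.1, -1.6]
gripper_width: 0.0233
grasp_force: 55.1
```

{"name": "arm_command", "arguments": {"commands": [[0,[0,0,-0.0003],0],[0,[0,0,-0.0003],0]]}}

```text
time_s: 10.1
ee_pos: [0.6227, 0.1205, 0.1366]
orientation: [0.0, -0.002, 1.0, -0.0]
wrist_force: [-0.1, 0.2, 0.8]
gripper_width: 0.0234
grasp_force: 55.1
```

{"name": "arm_command", "arguments": {"commands": [[0,[0,0,-0.0003],0],[0,[0,0,-0.0003],0]]}}

```text
time_s: 10.3
ee_pos: [0.6227, 0.1206, 0.1364]
orientation: [0.0, -0.002, 1.0, -0.0]
wrist_force: [-1.4, -0.3, 3.0]
gripper_width: 0.0234
grasp_force: 55.2
```

{"name": "arm_command", "arguments": {"commands": [[0,[0,0,-0.0002],0],[0,[0,0,-0.0002],0]]}}

```text
time_s: 10.5
ee_pos: [0.6228, 0.1205, 0.1364]
orientation: [0.0, -0.002, 1.0, -0.0]
wrist_force: [-1.6, -0.2, 5.0]
gripper_width: 0.0234
grasp_force: 55.4
```

The bit reached the floor at TCP z ≈ 0.1366, with a stiffness of roughly 9 N/mm. Now I'll press harder.

{"name": "arm_command", "arguments": {"commands": [[0,[0,0,-0.0002],0],[0,[0,0,-0.0004],0],[0,[0,0,-0.0005],0],[0,[0,0,-0.0005],0]]}}

```text
time_s: 10.9
ee_pos: [0.6229, 0.1206, 0.1363]
orientation: [0.0, -0.002, 1.0, 0.0]
wrist_force: [-3.7, -0.4, 7.7]
gripper_width: 0.0231
grasp_force: 55.7
```

```bash
python3 -c "
from station import sensors
s=sensors.get_state();print(s)"
```

```text
{'time_s': 10.9, 'joint_positions': array([ 6.70149701e-02,  3.45338347e-01,  1.60225408e+00, -1.91396088e-05,
        1.19328669e+00, -1.50704641e+00]), 'joint_velocities': array([ 2.17462668e-03, -4.14637835e-04,  9.21828858e-05, -4.14517794e-04,
       -1.39623881e-03,  3.19828109e-04]), 'joint_efforts': array([-1.07107682e-01, -4.87926865e+01, -3.42549670e+01,  6.27511670e-02,
       -1.10675734e+00, -2.42012693e-04]), 'ee_pos': array([0.62287682, 0.12057594, 0.13625306]), 'orientation': array([ 3.56583931e-04, -1.63604959e-03,  9.99998598e-01,  1.44313474e-05]), 'wrist_force': array([-3.67706776, -0.35647792,  7.69061036]), 'wrist_torque': array([-0.0786449 ,  0.64527766, -0.01958537]), 'grasp_force': 55.682085156440735, 'gripper_width': 0.023063609388858756}
```

{"name": "arm_command", "arguments": {"commands": [[0,[-0.0003,0,-0.0002],0],[0,[-0.0003,0,-0.0003],0],[0,[-0.0003,0,-0.0003],0]]}}

```text
time_s: 11.2
ee_pos: [0.6228, 0.1206, 0.1362]
orientation: [0.001, -0.002, 1.0, -0.0]
wrist_force: [-3.0, 0.3, 7.2]
gripper_width: 0.0235
grasp_force: 55.8
```

{"name": "arm_command", "arguments": {"commands": [[0,[0,0,0],-0.03],[0,[0,0,-0.0001],-0.07],[0,[0,0,-0.0001],-0.1],[0,[0,0,-0.0001],-0.1]]}}

```text
time_s: 11.6
ee_pos: [0.623, 0.1205, 0.1362]
orientation: [0.001, 0.049, 0.999, 0.0]
wrist_force: [-1.5, -0.1, 8.5]
gripper_width: 0.0233
grasp_force: 56.0
```

{"name": "arm_command", "arguments": {"commands": [[0,[0,0,-0.0003],-0.05],[0,[0,0,-0.0004],-0.1],[0,[0,0,-0.0005],-0.15],[0,[0,0,-0.0006],-0.2],[0,[0,0,-0.0006],-0.2]]}}

```text
time_s: 12.1
ee_pos: [0.6232, 0.1206, 0.136]
orientation: [0.001, 0.148, 0.989, 0.0]
wrist_force: [-2.2, -0.7, 8.9]
gripper_width: 0.0233
grasp_force: 56.2
```

```bash
python3 -c "
from station import sensors
s=sensors.get_state();print(s['wrist_torque'],s['ee_pos'],s['wrist_force'])"
```

```text
[-0.11548348  0.60805704  0.02986062] [0.62321576 0.12059764 0.13601296] [-2.1839907  -0.68626926  8.93911876]
```

{"name": "arm_command", "arguments": {"commands": [[0,[-0.0001,0,-0.0003],-0.08],[0,[-0.0002,0,-0.0005],-0.16],[0,[-0.0002,0,-0.0006],-0.24],[0,[-0.0002,0,-0.0007],-0.32],[0,[-0.0002,0,-0.0008],-0.4]]}}

```text
time_s: 12.6
ee_pos: [0.623, 0.1205, 0.1353]
orientation: [0.001, 0.343, 0.939, 0.0]
wrist_force: [-2.8, -1.1, 10.2]
gripper_width: 0.0237
grasp_force: 56.2
```

```bash
python3 -c "
from station import sensors
s=sensors.get_state();print(s['wrist_torque'],s['ee_pos'],s['wrist_force'],s['orientation'])"
```

```text
[-0.22664286  0.64423576  0.03469179] [0.62304648 0.12045064 0.13534595] [-2.81990845 -1.08877892 10.16395113] [1.16981102e-03 3.42899583e-01 9.39371278e-01 3.32247001e-04]
```

{"name": "arm_command", "arguments": {"commands": [[0,[0,0,-0.0002],-0.08],[0,[0,-0.0001,-0.0003],-0.16],[0,[-0.0001,-0.0001,-0.0005],-0.24],[0,[-0.0001,-0.0001,-0.0006],-0.32],[0,[-0.0001,-0.0001,-0.0007],-0.4]]}}

```text
time_s: 13.1
ee_pos: [0.6229, 0.1203, 0.1347]
orientation: [0.001, 0.523, 0.853, 0.0]
wrist_force: [-2.8, -0.8, 10.9]
gripper_width: 0.0235
grasp_force: 56.3
```

```bash
cat > st.py <<'E'
from station import sensors
import numpy as np
s=sensors.get_state();q=s['orientation'];print(s['time_s'],s['wrist_torque'].round(3),s['ee_pos'].round(5),s['wrist_force'].round(2),"turned",round(2*np.arctan2(q[1],q[2]),3))
E
python3 st.py
```

```text
13.1 [-0.246  0.682  0.066] [0.62292 0.1203  0.13472] [-2.77 -0.8  10.89] turned 1.1
```

{"name": "arm_command", "arguments": {"commands": [[0,[0,0,-0.0001],-0.08],[0,[-0.0001,0,-0.0003],-0.16],[0,[-0.0001,0,-0.0004],-0.24],[0,[-0.0001,0,-0.0005],-0.32],[0,[-0.0002,0,-0.0006],-0.4]]}}

```text
time_s: 13.6
ee_pos: [0.6227, 0.1203, 0.1341]
orientation: [0.001, 0.682, 0.732, 0.001]
wrist_force: [-2.6, -0.6, 10.1]
gripper_width: 0.0233
grasp_force: 56.3
```

```bash
python3 st.py
```

```text
13.6 [-0.312  0.658  0.045] [0.62266 0.12027 0.13407] [-2.59 -0.58 10.12] turned 1.5
```

{"name": "arm_command", "arguments": {"commands": [[0,[0,0,-0.0002],-0.08],[0,[-0.0001,0,-0.0003],-0.16],[0,[-0.0001,0,-0.0005],-0.24],[0,[-0.0001,0,-0.0006],-0.32],[0,[-0.0002,0,-0.0007],-0.4]]}}

```text
time_s: 14.1
ee_pos: [0.6225, 0.1203, 0.1334]
orientation: [0.001, 0.813, 0.582, 0.001]
wrist_force: [-3.5, -0.8, 11.2]
gripper_width: 0.0234
grasp_force: 56.3
```

```bash
python3 st.py
```

```text
14.1 [-0.28   0.716  0.076] [0.62248 0.1203  0.13344] [-3.51 -0.78 11.19] turned 1.9
```

{"name": "arm_command", "arguments": {"commands": [[0,[-0.0001,0,-0.0001],-0.07],[0,[-0.0002,0,-0.0002],-0.14],[0,[-0.0003,0,-0.0003],-0.2]]}}

```text
time_s: 14.4
ee_pos: [0.6223, 0.1203, 0.1331]
orientation: [0.001, 0.867, 0.498, 0.001]
wrist_force: [-2.5, -0.8, 10.0]
gripper_width: 0.0236
grasp_force: 56.3
```

```bash
python3 st.py
```

```text
14.4 [-0.199  0.662  0.078] [0.62229 0.12031 0.13312] [-2.51 -0.75  9.95] turned 2.099
```

{"name": "arm_command", "arguments": {"commands": [[0,[0,0,-0.0002],-0.07],[0,[0,0,-0.0003],-0.14],[0,[-0.0001,0,-0.0004],-0.2]]}}

```text
time_s: 14.7
ee_pos: [0.6222, 0.1203, 0.1328]
orientation: [0.001, 0.913, 0.409, 0.001]
wrist_force: [-3.3, -1.7, 10.9]
gripper_width: 0.0236
grasp_force: 56.3
```

```bash
python3 st.py
```

```text
14.7 [-0.174  0.67   0.08 ] [0.62222 0.12034 0.13279] [-3.32 -1.73 10.92] turned 2.299
```

{"name": "arm_command", "arguments": {"commands": [[0,[-0.0001,-0.0001,-0.0001],-0.05],[0,[-0.0001,-0.0001,-0.0002],-0.1]]}}

```text
time_s: 14.9
ee_pos: [0.6221, 0.1204, 0.1326]
orientation: [0.0, 0.932, 0.363, 0.001]
wrist_force: [-2.4, -0.4, 10.1]
gripper_width: 0.0237
grasp_force: 56.3
```

```bash
python3 st.py
```

```text
14.9 [-0.056  0.679  0.077] [0.62215 0.12036 0.1326 ] [-2.37 -0.41 10.14] turned 2.399
```

{"name": "arm_command", "arguments": {"commands": [[0,[0,0,-0.0001],-0.05],[0,[-0.0001,0,-0.0002],-0.1]]}}

```text
time_s: 15.1
ee_pos: [0.6221, 0.1204, 0.1324]
orientation: [0.0, 0.949, 0.316, 0.001]
wrist_force: [-2.1, -1.0, 9.8]
gripper_width: 0.0231
grasp_force: 56.4
```

```bash
python3 st.py
```

```text
15.1 [-0.105  0.628  0.032] [0.62209 0.12038 0.13243] [-2.06 -1.01  9.82] turned 2.499
```

{"name": "arm_command", "arguments": {"commands": [[0,[0,0,-0.0002],-0.05],[0,[-0.0001,0,-0.0003],-0.1]]}}

```text
time_s: 15.3
ee_pos: [0.6221, 0.1204, 0.1323]
orientation: [0.0, 0.963, 0.268, 0.001]
wrist_force: [-2.7, 0.1, 10.4]
gripper_width: 0.0233
grasp_force: 56.4
```

```bash
python3 st.py
```

```text
15.3 [-0.105  0.628  0.036] [0.62206 0.12041 0.13227] [-2.7   0.12 10.38] turned 2.599
```

{"name": "arm_command", "arguments": {"commands": [[0,[0,0,-0.0001],-0.05],[0,[0,0,-0.0002],-0.08]]}}

```text
time_s: 15.5
ee_pos: [0.622, 0.1205, 0.1321]
orientation: [0.0, 0.973, 0.229, 0.001]
wrist_force: [-3.9, 0.3, 11.7]
gripper_width: 0.0233
grasp_force: 56.4
```

```bash
python3 st.py
```

```text
15.5 [-0.092  0.742  0.009] [0.62205 0.12046 0.13209] [-3.89  0.29 11.7 ] turned 2.678
```

{"name": "arm_command", "arguments": {"commands": [[0,[-0.0001,0,0],-0.05],[0,[-0.0002,0,-0.0001],-0.08]]}}

```text
time_s: 15.7
ee_pos: [0.6219, 0.1205, 0.132]
orientation: [0.0, 0.982, 0.19, 0.002]
wrist_force: [-2.4, -0.9, 11.1]
gripper_width: 0.0234
grasp_force: 56.4
```

```bash
python3 st.py
```

```text
15.7 [-0.05   0.563  0.003] [0.62193 0.1205  0.13199] [-2.35 -0.9  11.05] turned 2.758
```

{"name": "arm_command", "arguments": {"commands": [[0,[0,0,0],-0.05],[0,[0,0,-0.0001],-0.08]]}}

```text
time_s: 15.9
ee_pos: [0.622, 0.1205, 0.132]
orientation: [0.0, 0.989, 0.151, 0.002]
wrist_force: [-2.1, 0.4, 11.5]
gripper_width: 0.0233
grasp_force: 56.5
```

```bash
python3 st.py
```

```text
15.9 [-0.029  0.666  0.141] [0.62199 0.12046 0.13196] [-2.08  0.38 11.52] turned 2.838
```

{"name": "arm_command", "arguments": {"commands": [[0,[0,0,0],-0.02],[0,[0,0,0],-0.02],[0,[0,0,0],-0.02]]}}

```text
time_s: 16.2
ee_pos: [0.622, 0.1205, 0.132]
orientation: [0.0, 0.99, 0.142, 0.002]
wrist_force: [-1.7, -1.3, 10.9]
gripper_width: 0.0235
grasp_force: 56.5
```

```bash
python3 st.py
```

```text
16.2 [-0.036  0.642  0.114] [0.62197 0.1205  0.13196] [-1.74 -1.32 10.91] turned 2.856
```

{"name": "arm_command", "arguments": {"commands": [[0,[0,0,0],-0.02],[0,[0,0,0],-0.03],[0,[0,0,0],-0.03]]}}

```text
time_s: 16.5
ee_pos: [0.622, 0.1205, 0.132]
orientation: [0.0, 0.992, 0.127, 0.002]
wrist_force: [-3.0, -0.9, 11.5]
gripper_width: 0.0229
grasp_force: 56.5
```

```bash
python3 st.py
```

```text
16.5 [-0.084  0.576  0.272] [0.62199 0.12047 0.13196] [-2.95 -0.88 11.46] turned 2.887
```

The torque climbed to 0.27 N·m while z stopped falling, so the screw is home. I'll hold, relax the twist and lift out.

{"name": "arm_command", "arguments": {"commands": [[0,[0,0,0],0.01],[0,[0,0,0],0.01],[0,[0,0,0],0.01],[0,[0,0,0],0.01],[0,[0,0,0],0.01],[0,[0,0,0],0.01],[0,[0,0,0.0002],0.06],[0,[0,0,0.0005],0.08],[0,[0,0,0.0008],0.08]]}}

```text
time_s: 17.4
ee_pos: [0.6219, 0.1204, 0.1321]
orientation: [0.0, 0.986, 0.167, 0.002]
wrist_force: [-0.7, 0.5, 6.5]
gripper_width: 0.0234
grasp_force: 56.1
```

```bash
python3 st.py
```

```text
17.4 [-0.018  0.154  0.017] [0.6219  0.12044 0.13214] [-0.67  0.55  6.49] turned 2.806
```

{"name": "arm_command", "arguments": {"commands": [[0,[0,0,0.001],0],[0,[0,0,0.002],0],[0,[0,0,0.005],0],[0,[0,0,0.01],0],[0,[0,0,0.02],0],[0,[0,0,0.04],0],[0,[0,0,0.07],0],[0,[0,0,0.11],0],[0,[0,0,0.148],0],[0,[0,0,0.148],0],[0,[0,0,0.148],0]]}}

```text
time_s: 18.5
ee_pos: [0.6208, 0.1204, 0.2798]
orientation: [0.0, 0.986, 0.167, 0.001]
wrist_force: [0.2, -1.0, -2.5]
gripper_width: 0.0229
grasp_force: 55.0
```

```bash
python3 st.py; python3 - <<'E'
from h import *
import pickle
s=avg("scene",6);_,s0=pickle.load(open("avg.pkl","rb"))
e=sensors.get_state()["ee_pos"];print("exp tip",proj(s,[e[0],e[1],e[2]-.1021]))
g=[cv2.resize(crop(f,275,210,55,41,10)[:400],(400,300)) for f in(s0,s)]+[cv2.resize(crop(s,275,130,55,82,8),(400,596))]
cv2.imwrite("pics/b.png",np.hstack([np.vstack(g[:2])[:596],g[2]]))
E
```

```text
18.5 [-0.024 -0.008  0.03 ] [0.62077 0.12038 0.27984] [ 0.25 -0.98 -2.52] turned 2.807
exp tip [301.46558217 181.07535128]
```

View pics/b.png

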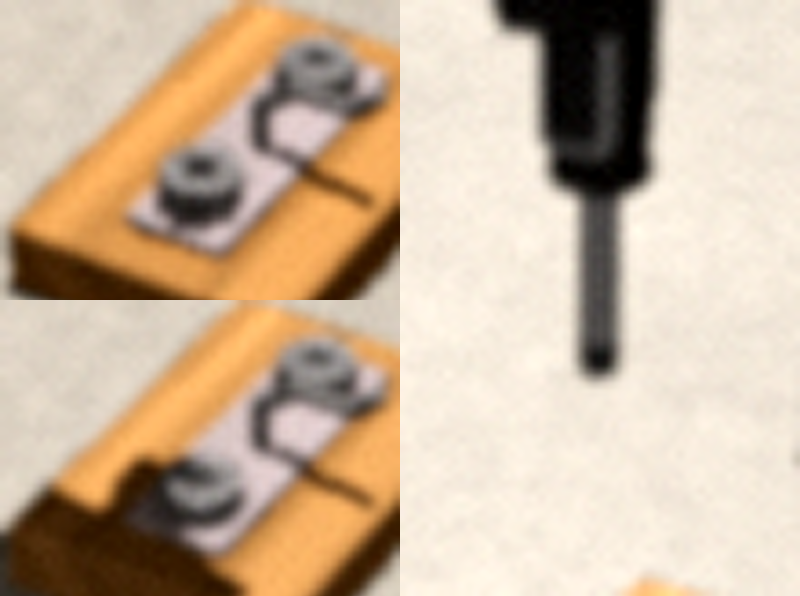

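Compare upper-left and lower-left: the right-hand screw (200,190) has sunk to the level of the other (200,490), and the hook and plate are unmoved. The bit tip at ≈ (301.6,181.1) px matches the arm's prediction, so nothing slipped. Now back to the block.

{"name": "arm_command", "arguments": {"commands": [[0,[-0.035,-0.294,0],2.194],[0,[-0.035,-0.294,0],2.194],[0,[-0.035,-0.294,0],2.194],[0,[-0.035,-0.294,0],2.194],[0,[-0.035,-0.294,0],2.194],[0,[-0.035,-0.294,0],2.194],[0,[-0.035,-0.294,0],2.194],[0,[-0.035,-0.294,0],2.194],[0,[-0.035,-0.294,0],2.194],[0,[-0.035,-0.294,0],2.194],[0,[-0.035,-0.294,0],2.194],[0,[-0.035,-0.294,0],2.194],[0,[-0.035,-0.294,0],2.194],[0,[-0.035,-0.294,0],2.194],[0,[-0.035,-0.294,0],2.194],[0,[-0.035,-0.294,0],2.194],[0,[-0.035,-0.294,0],2.194],[0,[-0.035,-0.294,0],2.194]]}}

```text
time_s: 20.6
ee_pos: [0.5856, -0.1736, 0.2782]
orientation: [-0.0, 0.303, 0.953, 0.0]
wrist_force: [0.2, -0.2, -1.2]
gripper_width: 0.0234
grasp_force: 54.9
```

```bash
python3 st.py
```

```text
20.6 [-0.015 -0.055  0.002] [ 0.5856  -0.17361  0.27817] [ 0.22 -0.19 -1.23] turned 0.616
```

{"name": "arm_command", "arguments": {"commands": [[0,[0,0,-0.04],0],[0,[0,0,-0.07],0],[0,[0,0,-0.09],0],[0,[0,0,-0.1],0],[0,[0,0,-0.105],0],[0,[0,0,-0.11],0],[0,[0,0,-0.11],0]]}}

```text
time_s: 21.3
ee_pos: [0.5861, -0.1738, 0.169]
orientation: [0.0, 0.302, 0.953, -0.0]
wrist_force: [-0.1, 0.6, -2.6]
gripper_width: 0.0232
grasp_force: 55.0
```

```bash
python3 st.py
```

```text
21.3 [ 0.004 -0.001 -0.011] [ 0.58606 -0.17382  0.16903] [-0.08  0.56 -2.56] turned 0.613
```

Tip at 0.067, inside the hole, no contact force.

{"name": "arm_command", "arguments": {"commands": [[0,[-0.0004,0.0002,-0.015],0],[0,[-0.0004,0.0002,-0.03],0],[0,[-0.0004,0.0002,-0.04],0],[0,[-0.0004,0.0002,-0.048],0],[0,[-0.0004,0.0002,-0.053],0],[0,[-0.0004,0.0002,-0.055],0],[0,[-0.0004,0.0002,-0.055],0]]}}

```text
time_s: 22.0
ee_pos: [0.5853, -0.1735, 0.1133]
orientation: [-0.0, 0.302, 0.953, 0.0]
wrist_force: [1.0, 0.1, -1.3]
gripper_width: 0.023
grasp_force: 54.9
```

{"name": "arm_command", "arguments": {"commands": [[0,[0,0,-0.0005],0],[0,[0,0,-0.0009],0],[0,[0,0,-0.0009],0]]}}

```text
time_s: 22.3
ee_pos: [0.5855, -0.1736, 0.113]
orientation: [0.0, 0.302, 0.953, -0.0]
wrist_force: [-0.0, 1.0, -2.1]
gripper_width: 0.0237
grasp_force: 54.9
```

```bash
python3 st.py
```

```text
22.3 [ 0.007 -0.036  0.025] [ 0.58552 -0.17357  0.113  ] [-0.04  1.   -2.08] turned 0.613
```

{"name": "arm_command", "arguments": {"commands": [[0,[0,0,-0.0003],0],[0,[0,0,-0.0006],0],[0,[0,0,-0.0006],0]]}}

```text
time_s: 22.6
ee_pos: [0.5854, -0.1735, 0.1121]
orientation: [0.0, 0.302, 0.953, -0.0]
wrist_force: [0.3, 0.0, -1.2]
gripper_width: 0.0233
grasp_force: 55.2
```

{"name": "arm_command", "arguments": {"commands": [[0,[0,0,-0.0003],0],[0,[0,0,-0.0003],0]]}}

```text
time_s: 22.8
ee_pos: [0.5854, -0.1735, 0.1121]
orientation: [0.0, 0.302, 0.953, -0.0]
wrist_force: [-0.6, 0.7, 0.8]
gripper_width: 0.0233
grasp_force: 55.4
```

{"name": "arm_command", "arguments": {"commands": [[0,[0,0,-0.0003],0],[0,[0,0,-0.0003],0]]}}

```text
time_s: 23.0
ee_pos: [0.5854, -0.1735, 0.1121]
orientation: [0.0, 0.302, 0.953, -0.0]
wrist_force: [-2.7, 0.9, 5.9]
gripper_width: 0.0234
grasp_force: 55.7
```

Collar is on the block, at the same z as before. Releasing and withdrawing.

{"name": "arm_command", "arguments": {"commands": [[0,[0,0,0.0003],0],[0.1,[0,0,0.0003],0],[0.4,[0,0,0.0003],0],[1,[0,0,0.0003],0],[1,[0,0,0.0003],0],[1,[0,0,0.0003],0],[1,[0,0,0.0003],0],[1,[0,0,0.0003],0],[1,[0,0,0.0003],0],[1,[0,0,0.0003],0],[1,[0,0,0.0003],0],[1,[0,0,0.0003],0]]}}

```text
time_s: 24.2
ee_pos: [0.5853, -0.1735, 0.1117]
orientation: [0.0, 0.302, 0.953, -0.0]
wrist_force: [-0.1, -0.4, -0.0]
gripper_width: 0.0856
grasp_force: 0.0
```

{"name": "arm_command", "arguments": {"commands": [[1,[0,0,0.01],0],[1,[0,0,0.03],0],[1,[0,0,0.07],0],[1,[0,0,0.12],0],[1,[0,0,0.17],0],[1,[0,0,0.17],0],[1,[-0.1,0.25,0.19],0],[1,[-0.1,0.25,0.19],0],[1,[-0.1,0.25,0.19],0],[1,[-0.1,0.25,0.19],0],[1,[-0.1,0.25,0.19],0],[1,[-0.1,0.25,0.19],0],[1,[-0.1,0.25,0.19],0],[1,[-0.1,0.25,0.19],0]]}}

```text
time_s: 25.6
ee_pos: [0.4854, 0.0766, 0.3024]
orientation: [0.001, 0.301, 0.954, -0.0]
wrist_force: [0.4, 0.2, 0.8]
gripper_width: 0.0854
grasp_force: 0.0
```

```bash
python3 st.py; python3 - <<'E'
from h import *
f=grab_frame("scene");cv2.imwrite("pics/end.png",f["pixels"][:,:,::-1])
E
```

```text
25.6 [-0.05   0.013 -0.027] [0.48545 0.0766  0.3024 ] [0.41 0.22 0.75] turned 0.611
```

View pics/end.png

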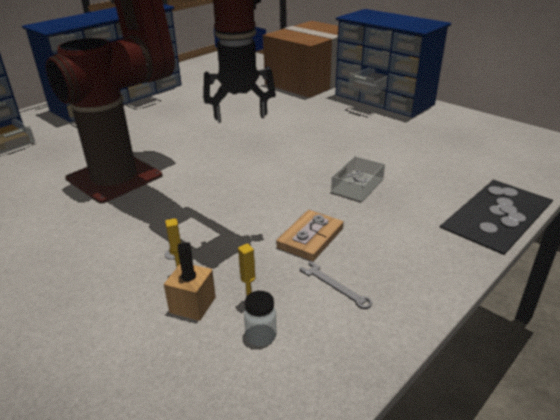

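The final view shows the driver standing in its block at (186,262), the screw down at (302,233), the gripper clear and the other things where they were.

```bash
python3 -c "
from station import r
print(r.close_job())"
```

```text
the job is handed in; nothing more can be done
None
```

The proud screw is fully home: the turning torque rose to 0.27 N·m and the bit stopped sinking. Readings showed about 10–13 N of downward press once the screw was turning, the driver is back in its block and released, nothing else looks moved, and the job was handed in at about 26 s; no verdict was shown.

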